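# Press the field-lens cell out of a microscope eyepiece

## Robot

A 6-joint arm with a two-finger parallel gripper is mounted at the origin on the work surface. World frame = base frame: x ahead of the robot, y to its left, z up, the work surface at z = 0. Lengths are in m, angles in degrees, forces in N, time in s.
With the tool pointing down it reaches from about 0.375 to 0.925 m from the base axis. Payload 5.7 kg.
Tool frame: the origin (TCP) lies between the finger pads; the fingertips stand 25 mm ahead of it and the grasp point (between the pads) lies 6 mm ahead of it (tip_extent is the distance from the TCP to the fingertips, in m); z points along the fingers, y is the direction in which the jaws open and shut (so a half turn about z gives the same grasp; the last joint's range is limited). The gripper opens to 88 mm and grips with 3 to 60 N. Pads are 20 mm wide; open, the fingers measure 115 mm over their backs; the gripper's body (75 mm by 178 mm) begins 61 mm behind the grasp point.
Start: joints at [61.301, 20.558, 86.54, -0, 72.909, -6.595], TCP at [0.226, 0.556, 0.214] pointing down, gripper open.
Joint ranges: [-170.27, 170.27], [-57.76, 135], [12.27, 136.19], [-55.21, 235.2], [11.17, 155.16], [-170.74, 170.74]. Speed limits (degrees/s): [136.94, 136.94, 180, 180, 180, 180].

## Interface

Orientations are given as a 3x3 rotation matrix whose columns are the frame's x, y, z axes.
In Python, from bench import * gives the robot as it stands.
- The arm moves only by the tool send_rows, never from a script. Its argument "targets" is text: rows parted by semicolons, each of 7 numbers parted by spaces: the opening, from -1 (shut) to 1 (fully open), then the shift along the tool's x, y, z in mm, then the turn, a rotation vector about the tool's x, y, z in degrees. A call has 1 to 12 rows; each row shifts and turns the pose as measured when the row begins, along the tool's axes as they then stand; what a row does not reach is not made up. A row lasts 1/12 s, in which the tool goes at most 41.7 mm and 7.16 degrees, less where a joint would pass 70% of its speed; a pose out of reach is approached as far as the arm can. A call is refused whole if a number of a shift passes 41.7 or a number of a turn 7.16, either way. A call with a gripper value outside its range is refused whole. The fingers move at their own pace and stop on an object; "newtons" is the grip in N (left out, the last holds). Time passes only in rows, so rows that do not move let the fingers close. It gives the time, the measured TCP pose, the force and the opening at its end, in the units of the state.
- read_state(): the state, without advancing time (a new reading comes with each control period).
- grab_frame(name): name is "scene" or "side" or "wrist"; returns (picture, depth): 384x512x3 uint8, red, green, blue; 384x512 float32, m along the optical axis (not along the pixel's ray), 0 where there is no reading.
- calibration(name): a dict with "intrinsics" (3x3 intrinsics, pixels), "R" (3x3) and "t" (3): a world point X has camera coordinates R X + t; the wrist camera has in their place "tool_from_camera" (4x4, takes a point from camera to tool coordinates, whose origin is the TCP and whose axes are the flange's). Camera axes: x right, y down, z forward; pixel columns grow to the right and rows downward; lengths in m; the calibration is good to about 2 mm. A picture is of the moment at which its call begins: read the wrist's pose just before it. calibration takes no time and is no camera call.
- hand_in(): hands the job in, once; it reports no verdict.
Trained networks look in the newest picture that a camera, given by its name, has taken for a name from the list of things; names that differ only in an ending like _2 or _b are one class to them, and where a whole thing is asked for, a point or a joint stands for the part that bears it (a point fixed in the world has none). Each returns a list of dicts, best first, with "p" (0 to 1); they miss things now and then, are a little off and sometimes report something else, mostly with a low value. They report only what shows in the picture. A call takes as long as a camera call. They do not tell look-alikes from the thing itself.
- find_in(camera, target): "extent" ([left, top, right, bottom] in pixels, round what is visible of it).
- silhouettes(camera, target): "region" (384x512 bool, what is visible of it) and "extent" ([left, top, right, bottom] in pixels, round what is visible of it).
The state is a dict: "time": time; "joint_positions": joint angles; "qvel": joint speeds; "tau": joint torques, N m; "eef_pos": TCP position; "tcp_rot": TCP orientation; "wrist_force": force on the tool from outside, world axes, zero at the start; "moment": the same for the moment, N m; "gripper_width": opening from 0.0 (shut) to 1.0 (fully open).
Only numpy, scipy, OpenCV 4.12 (cv2) and the standard library are available. Lean on these libraries where they do the work, as an engineer would, in place of code of your own. Each camera call takes 0.05 s, during which the arm holds its last target. There are 200 camera calls.

## Task

Take the white-nosed ejector rod out of the tool block, put it down through the bore of the eyepiece clamped in the extraction stand and slowly press the stuck lens cell down out of its seat until it sits on the felt catch pad close below the tube, which you will have to feel for. The cell holds glass: never press on it with more than 18 N, nor lean on the eyepiece or the stand with more than 25 N. Then stand the rod back in its hole in the block, let go, and leave everything else on the bench alone.

Things in the scene. Friction and masses are not known exactly. Their poses are not given: they have to be found in the camera images.
- stand: extraction stand, fixed: aluminium base plate 110 x 130 x 12 mm, two upright steel pillars at its y = +-53 mm, and on them a bridge plate 70 x 130 x 14 mm (underside 62, top 76 mm above the table; pillar nuts to 81 mm). Origin: centre of the base's underside, on the bore's axis; z up, y from pillar to pillar. A brass thumbscrew sticks out of the bridge to its -x
- catch_axis (a point): point on the bore's axis at the base plate's top, 12 mm above the table. Here stands a screwed post with the catch pad, a felt-faced disc of 29 mm diameter. The pad's height was set by hand and is not measured: its face is anywhere from 23 to 38 mm above the table. It is sprung: it gives 1 mm for every 10 N, 2 mm in all, then it is solid
- bore_mouth (a point): centre of the top rim of the eyepiece clamped upright in the stand's bridge, 98 mm above the table. Black head 40 mm in diameter and 22 mm high on the bridge; steel tube of 30 mm hanging through the bridge down to 41 mm above the table. Its eye lens has been taken out, so the vertical bore is open from above: 32 mm wide at the rim for 2 mm, then a 45 degree countersink
- bore_throat (a point): centre of the bore where the countersink ends, 8 mm below the rim and 90 mm above the table. From here the bore is 20 mm wide for 14 mm downward (to 76 mm above the table), then 26 mm wide to the tube's lower end
- cell: field-lens cell stuck in the lower tube: brass ring with glass, 25 mm in diameter, 20 mm high. Origin: centre of its underside, on the bore's axis; z up. At the start its underside is 43 to 47 mm above the table. Old grease holds it: pressed on its top it slides straight down at about 7 N plus 1.5 N per 10 mm/s, and stays where it is left. Its top is still 2 mm or more inside the tube when it reaches the catch pad
- rod: ejector rod, loose, about 90 g, upright in one of the tool block's two holes. White plastic shaft 18 mm in diameter, 70 mm long, its nose tapered to 14 mm over the last 3 mm; above it an aluminium handle: collar 32 mm in diameter (70 to 76 mm from the nose), then a round grip 22 mm in diameter and 40 mm long (76 to 116 mm). Origin: centre of the nose's end face; z along the rod towards the handle
- rod_grip (a point): point on the rod's axis in the round grip, 98 mm from the nose: where to grip it, fingers to either side
- block: wooden tool block, fixed, 70 x 130 x 50 mm. Origin: centre of its underside; z up, y along its length. Two round holes from above, 22 mm in diameter, 40 mm deep, on its y axis 31 mm to either side of the centre. The rod stands in one (which one varies), its nose on the hole's floor 10 mm above the table; the pin spanner stands in the other
- block_hole0 (a point): centre of the mouth of the block's hole at its -y end, 50 mm above the table
- block_hole1 (a point): centre of the mouth of the block's hole at its +y end, 50 mm above the table
- spanner: pin spanner standing in the block's other hole: steel shaft of 18 mm, dark wooden T-handle with a cross-bar 44 mm long, its top 106 mm above the table; origin at its lower end. Bystander
- spare_eyepiece: second eyepiece standing on the bench, 30 and 40 mm in diameter, 57 mm high, with its lens in; origin at the centre of its underside. Bystander
- oil_bottle: small amber bottle, 28 mm in diameter, 62 mm high; origin at the centre of its underside. Bystander
- dish: clear dish 90 mm in diameter, 16 mm high; origin at the centre of its underside. Bystander
- slide_box: dark blue slide box 85 x 170 x 34 mm; origin at the centre of its underside. Bystander
- screwdriver: screwdriver 150 mm long lying on the bench. Bystander
- phone: mobile phone 150 x 74 x 9 mm lying on the bench; origin at the centre of its underside. Bystander
There are look-alikes about, which are no part of the job. Leave any yellow look-alike of the block alone.

How it is judged (in metres and radians):
On the way, in this order (a step that is already met when the one before it is completed fails the run):
1. the rod's nose is in the eyepiece's bore, more than 10 mm below the rim (z of rod in the frame of bore_mouth below -0.01 m and horizontal distance between rod and bore_mouth below 0.008 m), for 0.1 s.
2. the rod, still in the bore, has pressed the cell down so that its underside is less than 39 mm above the table (z of rod in the frame of bore_mouth below -0.03 m and horizontal distance between rod and bore_mouth below 0.008 m and height (world z) of cell below 0.039 m), for 0.1 s.
At the end, for the whole second after the job is handed in: the cell rests on the catch pad (it bears on it with at least 0.3 N, its underside less than 39.5 mm above the table), and the rod stands in its hole in the block: nose within 8 mm of the hole's axis and within 5 mm of its floor, less than 0.15 rad from upright, at rest (contact force between cell and anything else above 0.3 N and height (world z) of cell below 0.0395 m and (horizontal distance between rod and block_hole0 below 0.008 m or horizontal distance between rod and block_hole1 below 0.008 m) and height (world z) of rod below 0.015 m and angle between rod's own z axis and vertical below 0.15 rad and linear speed of rod below 0.02 m/s); the robot touches nothing.
It fails at once if the rod presses on the lens cell with more than 18 N (contact force between rod and cell above 18 N).
It fails at once if the rod or the robot presses on the lens cell, the eyepiece or the stand with more than 25 N (contact force between any of rod, the arm, the fingers and stand above 25 N).
It fails at once if another thing on the bench is moved by more than 30 mm or the spanner by more than 15 mm (distance of spanner from where it was at the start of the episode above 0.015 m or distance of any of spare_eyepiece, oil_bottle, dish, slide_box, screwdriver, phone from where it was at the start of the episode above 0.03 m).
It also fails if it takes over 51 s, if anything falls off the work surface, if the arm or the gripper's body presses on something with over 40 N, if the wrist force passes 120 N, or if a joint passes its speed limit or range.

## Working session

There is one attempt and no reset: what is moved stays moved. The work goes in short steps, Python scripts to look and compute and a tool call to move; the robot and the scene stay as the last step left them, time stands still between calls to the robot, and variables do not carry over. Pictures are saved under pics/ and viewed, about 8 in all and at most 12, crops included, and the job is handed in when it is done.

Besides the shell and the picture viewer there is one more tool, called after "Emit:" in YAML: its name, and indented under it one key for each argument. send_rows: Moves the arm, as the interface text tells. Its arguments: {"type":"object","properties":{"targets":{"type":"string"},"newtons":{"type":"number"}},"required":["targets"]}

```bash
mkdir -p pics; cat > h.py <<'E'
from bench import *
import numpy as np, cv2
def world(cam,dep,st=None):
    c=calibration(cam);K=np.array(c["intrinsics"]);v,u=np.mgrid[:384,:512]
    P=np.stack([(u-K[0,2])/K[0,0]*dep,(v-K[1,2])/K[1,1]*dep,dep],-1)
    if "R" in c: return (P-np.array(c["t"]).ravel())@np.array(c["R"])
    T=np.array(c["tool_from_camera"]);P=P@T[:3,:3].T+T[:3,3]
    return P@np.array(st["tcp_rot"]).T+np.array(st["eef_pos"])
E
python3 - <<'E'
from h import *
s=read_state();print(s)
ims=[]
for cam in("scene","side"):
    im,d=grab_frame(cam);W=world(cam,d);np.savez(cam,im=im,W=W,d=d)
    ims.append(im)
    for n in("rod","block","stand","spanner","bore_mouth"):
        for r in silhouettes(cam,n)[:3]:
            m=r["region"]&(d>0);p=W[m]
            if len(p): print(cam,n,round(r["p"],2),np.round(r["extent"]),np.round(np.median(p,0),3),np.round(np.percentile(p,2,axis=0),3),np.round(np.percentile(p,98,axis=0),3))
cv2.imwrite("pics/a.png",cv2.resize(np.vstack(ims)[:,:,::-1],(800,1200))[:600]);cv2.imwrite("pics/b.png",cv2.resize(ims[1][:,:,::-1],(800,600)))
E
```

```text
{'time': 0.0, 'joint_positions': array([ 6.13002881e+01,  2.05974082e+01,  8.65986063e+01, -7.12223927e-04,
        7.29078515e+01, -6.59415894e+00]), 'qvel': array([-0.05537501,  0.04526205, -0.08340012,  0.06801037,  0.06717103,
       -0.04214167]), 'tau': array([-8.70380427e-04, -5.15369868e+01, -2.70721596e+01,  6.74132374e-02,
        3.51755263e-02, -1.84302908e-04]), 'eef_pos': array([0.22545479, 0.55527305, 0.21341761]), 'tcp_rot': array([[-9.26493458e-01,  3.76309889e-01, -8.60120517e-04],
       [ 3.76310821e-01,  9.26492104e-01, -1.59580312e-03],
       [ 1.96378371e-04, -1.80217381e-03, -9.99998357e-01]]), 'wrist_force': array([-0.4798773 , -0.78705016,  0.77850415]), 'moment': array([0.00915874, 0.04446977, 0.00957314]), 'gripper_width': 1.0005731866900323}
scene rod 0.63 [308. 160. 316. 174.] [0.533 0.218 0.095] [0.519 0.209 0.05 ] [0.541 0.236 0.128]
scene rod 0.19 [297. 158. 334. 190.] [0.536 0.229 0.047] [0.492 0.181 0.005] [0.569 0.315 0.053]
scene block 0.98 [357. 184. 392. 229.] [0.752 0.332 0.048] [ 0.687  0.278 -0.001] [0.803 0.407 0.053]
scene block 0.65 [298.
[... 711 characters left out ...]
9 [134. 200. 190. 241.] [0.343 0.149 0.047] [0.297 0.095 0.002] [0.403 0.222 0.052]
side block 0.79 [163. 166. 216. 196.] [0.499 0.23  0.042] [0.462 0.181 0.001] [0.563 0.304 0.052]
side block 0.7 [205. 133. 247. 157.] [0.727 0.332 0.041] [0.677 0.277 0.002] [0.794 0.398 0.052]
side stand 0.73 [270. 229. 336. 299.] [ 0.482 -0.217  0.073] [ 0.439 -0.276  0.   ] [ 0.544 -0.14   0.097]
side spanner 0.68 [175. 153. 185. 177.] [0.5   0.274 0.087] [0.493 0.261 0.049] [0.511 0.294 0.106]
side bore_mouth 0.54 [294. 239. 312. 255.] [ 0.499 -0.211  0.092] [ 0.481 -0.229  0.075] [ 0.518 -0.193  0.1  ]
side bore_mouth 0.48 [252. 185. 265. 211.] [0.595 0.039 0.045] [0.583 0.027 0.002] [0.619 0.063 0.058]
```

View pics/a.png

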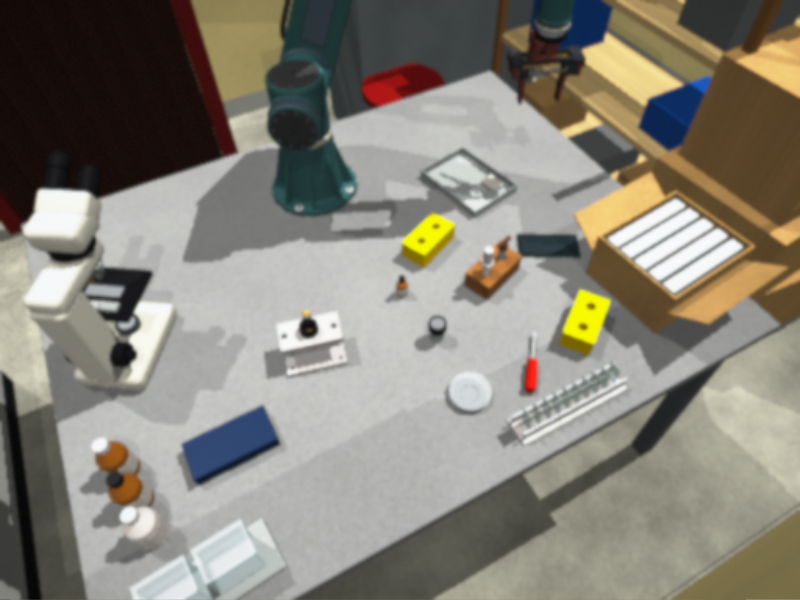

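View pics/b.png

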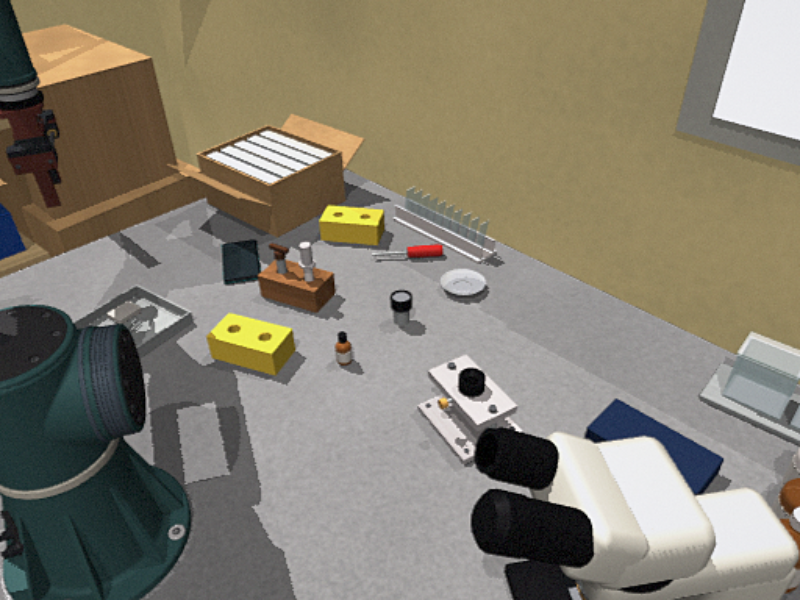

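Scene picture (800×600): the rod candidates are the white-topped rod in the brown block at (488,258) and the dark T-handled spanner beside it at (503,245). The yellow look-alike blocks at (428,240) and (585,320) have empty holes. The stand is at (310,335) and the spare eyepiece at (437,325). The side picture agrees, with the rod at (306,262), the spanner at (280,258) and the stand at (470,395). I choose the rod in the brown block at about (0.525, 0.216). I'm moving the wrist camera over it for the close check.

Emit:
send_rows:
  targets: "1 -32 -19 -5 0 0 0;1 -32 -19 -5 0 0 0;1 -32 -19 -5 0 0 0;1 -32 -19 -5 0 0 0;1 -32 -19 -5 0 0 0;1 -32 -19 -5 0 0 0;1 -32 -19 -5 0 0 0;1 -32 -19 -5 0 0 0;1 -32 -19 -5 0 0 0;1 -32 -19 -5 0 0 0;1 -32 -19 -5 0 0 0;1 -32 -19 -5 0 0 0"

```text
time: 1.6
eef_pos: [0.5033, 0.192, 0.276]
tcp_rot: [[-0.931, 0.364, 0.002], [0.364, 0.931, 0.005], [0.0, 0.005, -1.0]]
wrist_force: [0.1, 0.9, -0.7]
gripper_width: 1.003
```

Emit:
send_rows:
  targets: "1 0 0 0 0 0 7;1 0 0 0 0 0 7;1 0 0 0 0 0 7;1 0 0 0 0 0 7;1 0 0 0 0 0 7;1 0 0 0 0 0 7;1 0 0 0 0 0 5;1 0 0 0 0 0 0"

```text
time: 2.27
eef_pos: [0.5114, 0.1823, 0.2783]
tcp_rot: [[-0.341, 0.94, 0.009], [0.94, 0.341, 0.003], [-0.001, 0.009, -1.0]]
wrist_force: [-0.0, 0.2, -0.2]
gripper_width: 0.998
```

```bash
cat >> h.py <<'E'
def wr():
    s=read_state();im,d=grab_frame("wrist");return s,im,d,world("wrist",d,s)
E
python3 - <<'E'
from h import *
s,im,d,W=wr();print(s["time"],s["eef_pos"],s["tcp_rot"],s["joint_positions"],s["wrist_force"],calibration("wrist"))
np.savez("w1",im=im,W=W)
for n in("rod","block","spanner"):
    for r in silhouettes("wrist",n)[:2]:
        m=r["region"]&(d>0);p=W[m]
        print(n,round(r["p"],2),np.round(r["extent"]),np.round(np.median(p,0),4))
        for lo,hi in((.122,.135),(.1,.108),(.045,.055)):
            q=p[(p[:,2]>lo)&(p[:,2]<hi)]
            if len(q)>10: print("  z",lo,len(q),np.round(q.mean(0),4),np.round(np.percentile(q,3,axis=0),4),np.round(np.percentile(q,97,axis=0),4))
cv2.imwrite("pics/c.png",im[:,:,::-1])
E
```

```text
2.2667 [0.51143613 0.18226608 0.27825377] [[-3.41381127e-01  9.39884674e-01  8.70204963e-03]
 [ 9.39924758e-01  3.41372468e-01  2.50767521e-03]
 [-6.13714655e-04  9.03534488e-03 -9.99958992e-01]] [ 1.22998304e+01  1.24650709e+01  8.88670498e+01  3.49116979e-02
  7.81501206e+01 -7.66838918e+00] [-0.04139049  0.15704238 -0.21260053] {'intrinsics': array([[306.49897372,   0.        , 260.06955624],
       [  0.        , 306.49897372, 191.91512227],
       [  0.        ,   0.        ,   1.        ]]), 'tool_from_camera': array([[ 1.17124481e-03, -9.70239689e-01, -2.42143707e-01,
         6.61438770e-02],
       [ 9.99999306e-01,  1.10619461e-03,  4.04594787e-04,
         1.46562872e-04],
       [-1.24695856e-04, -2.42144013e-01,  9.70240311e-01,
        -1.71850075e-01],
       [ 0.00000000e+00,  0.00000000e+00,  0.00000000e+00,
         1.00000000e+00]])}
rod 0.86 [271. 132. 299. 160.] [0.525  0.2253 0.1253]
  z 0.122 336 [0.527  0.2239 0.1269] [0.5177 0.2145 0.1242] [0.5365 0.2331 0.1285]
  z 0.045 48 [0.5376 0.2213 0.0513] [0.5168 0.2037 0.0499] [0.55   0.2392 0.0529]
block 0.91 [251.  62. 311. 166.] [0.5148 0.2564 0.0513]
  z 0.045 4446 [0.515  0.2553 0.0513] [0.4742 0.1927 0.0497] [0.5587 0.3137 0.0528]
block 0.89 [422.  49. 508. 161.] [0.7344 0.3467 0.0508]
  z 0.045 5766 [0.7395 0.3501 0.051 ] [0.6891 0.2909 0.0474] [0.7914 0.407  0.0528]
spanner 0.97 [275.  65. 295. 107.] [0.5052 0.2806 0.1065]
  z 0.1 337 [0.5058 0.281  0.1066] [0.4986 0.2623 0.1044] [0.5133 0.3004 0.1079]
```

View pics/c.png

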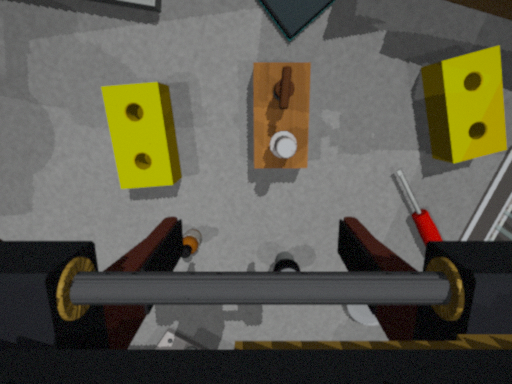

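The wrist picture confirms the choice: rod top at (284,145) in the brown block, spanner at (285,90), yellow blocks at (140,135) and (470,105). Moving above the rod.

Emit:
send_rows:
  targets: "1 11 10 20 0.5 0 0;1 11 10 20 0 0 0;1 11 9 20 0 0 0;1 1 0 20 0 0 0;1 0 0 0 0 0 0"

```text
time: 2.88
eef_pos: [0.5298, 0.2263, 0.1981]
tcp_rot: [[-0.355, 0.935, 0.007], [0.935, 0.355, 0.001], [-0.002, 0.006, -1.0]]
wrist_force: [-0.9, -0.5, -0.6]
gripper_width: 1.002
```

```bash
python3 - <<'E'
from h import *
s,im,d,W=wr();R=s["tcp_rot"];print(s["eef_pos"],R)
for n in("rod","spanner","block"):
    for r in silhouettes("wrist",n)[:1]:
        p=W[r["region"]&(d>0)]
        for lo,hi in((.118,.135),(.1,.112),(.045,.055)):
            q=p[(p[:,2]>lo)&(p[:,2]<hi)]
            if len(q)>10:
                e=(np.percentile(q,2,axis=0)+np.percentile(q,98,axis=0))/2
                print(n,r["p"],r["extent"],lo,len(q),q.mean(0).round(4),e.round(4),np.ptp(q,axis=0).round(4),"tool:",((q.mean(0)-s["eef_pos"])@R*1000).round(1))
cv2.imwrite("pics/d.png",im[:,:,::-1])
E
```

```text
[0.52980525 0.22626811 0.19814925] [[-3.55487141e-01  9.34656925e-01  6.73235517e-03]
 [ 9.34679289e-01  3.55491660e-01  5.53536266e-04]
 [-1.87592961e-03  6.48936797e-03 -9.99977184e-01]]
rod 0.92 [241.3, 172.0, 273.0, 214.0] 0.118 550 [0.5271 0.2247 0.1266] [0.5272 0.2243 0.1245] [0.0213 0.0212 0.0102] tool: [-0.3 -3.6 71.5]
rod 0.92 [241.3, 172.0, 273.0, 214.0] 0.1 67 [0.5247 0.2318 0.1063] [0.5261 0.2299 0.106 ] [0.021  0.0115 0.0116] tool: [ 7.2 -3.4 91.8]
spanner 0.85 [248.4, 91.7, 269.2, 145.7] 0.1 611 [0.5059 0.2821 0.1067] [0.5059 0.2816 0.1063] [0.0192 0.0427 0.0059] tool: [60.9 -3.1 91.3]
spanner 0.85 [248.4, 91.7, 269.2, 145.7] 0.045 35 [0.5024 0.2863 0.051 ] [0.5052 0.285  0.0511] [0.0245 0.0461 0.0034] tool: [ 66.1  -5.2 147. ]
block 0.95 [36.7, 104.9, 142.5, 235.7] 0.045 7858 [0.354  0.1701 0.051 ] [0.3548 0.168  0.0499] [0.1159 0.1455 0.0093] tool: [  10.3 -185.3  145.9]
```

View pics/d.png

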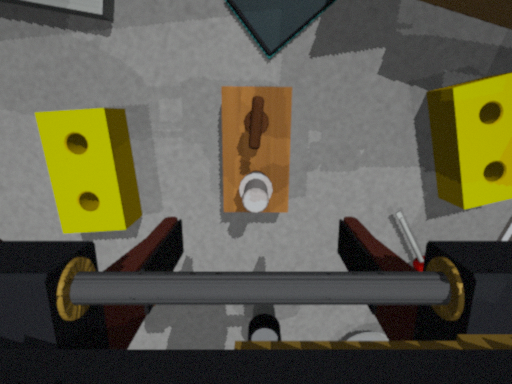

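The rod top is at (256,195), almost under the tool. Shifting y by −3.6 mm, descending and closing.

Emit:
send_rows:
  targets: "1 0 -2 22 0.4 0 0;1 0 -1.5 22 0 0 0;1 0 0 22 0 0 0;1 0 0 14 0 0 0;1 0 0 2.5 0 0 0;1 0 0 0 0 0 0"

```text
time: 3.58
eef_pos: [0.539, 0.2255, 0.1296]
tcp_rot: [[-0.353, 0.935, 0.028], [0.935, 0.353, 0.005], [-0.005, 0.028, -1.0]]
wrist_force: [0.5, 0.3, -0.5]
gripper_width: 1.002
```

```bash
python3 - <<'E'
from h import *
s=read_state();print(s["eef_pos"],s["tcp_rot"],s["wrist_force"])
E
```

```text
[0.53901939 0.2255154  0.12959667] [[-0.35339191  0.93506705  0.02763639]
 [ 0.93546326  0.35338341  0.00535387]
 [-0.00476001  0.02774484 -0.9996037 ]] [ 0.49069502  0.30636251 -0.53902145]
```

Emit:
send_rows:
  targets: "1 1.1 -4 0 0.8 0 0;1 1.1 -4 0 0.8 0 0;1 1 -4 0 0 0 0;1 0 0 0 0 0 0"

```text
time: 3.92
eef_pos: [0.5287, 0.2245, 0.1346]
tcp_rot: [[-0.353, 0.936, 0.006], [0.936, 0.353, -0.004], [-0.005, 0.004, -1.0]]
wrist_force: [-0.5, -0.2, 0.6]
gripper_width: 1.001
```

```bash
cat > st.py <<'E'
from h import *
import sys
s=read_state();R=s["tcp_rot"];t=np.array(eval(sys.argv[1])) if len(sys.argv)>1 else s["eef_pos"]
print(round(s["time"],2),s["eef_pos"].round(4),"off mm",((t-s["eef_pos"])@R*1000).round(1),"z",R[:,2].round(4),"y",R[:,1].round(4),"F",s["wrist_force"].round(2),s["gripper_width"])
n=R[:,2];w=np.cross(n,[0,0,-1]);print("turn deg",(w@R*57.3).round(2))
E
python3 st.py [.5271,.2245,.116]
```

```text
3.92 [0.5287 0.2245 0.1346] off mm [ 0.7 -1.5 18.6] z [ 0.0057 -0.0036 -1.    ] y [0.9356 0.3529 0.0041] F [-0.52 -0.25  0.64] 1.0008902867659017
turn deg [0.23 0.31 0.  ]
```

Emit:
send_rows:
  targets: "1 0 -1.5 6 0.2 0.3 0;1 0 0 6 0 0 0;1 0 0 6 0 0 0;1 0 0 0 0 0 0"

```text
time: 4.25
eef_pos: [0.5281, 0.2244, 0.1169]
tcp_rot: [[-0.353, 0.935, 0.004], [0.935, 0.353, 0.002], [0.0, 0.004, -1.0]]
wrist_force: [0.7, 0.2, -0.7]
gripper_width: 1.0
```

```bash
python3 st.py [.5271,.2245,.116]
```

```text
4.25 [0.5281 0.2244 0.1169] off mm [ 0.4 -1.   0.9] z [ 0.0039  0.0016 -1.    ] y [0.9355 0.3534 0.0042] F [ 0.73  0.18 -0.67] 1.0004645598336332
turn deg [ 0.24 -0.01  0.  ]
```

Emit:
send_rows:
  targets: "-1 0 -1 1 0.2 0 0;-1 0 0 0 0 0 0;-1 0 0 0 0 0 0;-1 0 0 0 0 0 0;-1 0 0 0 0 0 0;-1 0 0 0 0 0 0;-1 0 0 0 0 0 0;-1 0 0 0 0 0 0;-1 0 0 0 0 0 0"
  newtons: 50

```text
time: 5.0
eef_pos: [0.5269, 0.2239, 0.1149]
tcp_rot: [[-0.353, 0.935, -0.001], [0.935, 0.353, -0.0], [0.0, -0.001, -1.0]]
wrist_force: [1.2, 0.1, -0.1]
gripper_width: 0.354
```

```bash
python3 st.py [.5271,.2245,.116]
```

```text
5.0 [0.5269 0.2239 0.1149] off mm [ 0.5  0.4 -1.1] z [-1.e-03 -2.e-04 -1.e+00] y [ 0.9355  0.3534 -0.001 ] F [ 1.18  0.12 -0.06] 0.3544758944171316
turn deg [-0.06 -0.01  0.  ]
```

Emit:
send_rows:
  targets: "-1 0 0 0 0 0 0;-1 0 0 0 0 0 0;-1 0 0 0 0 0 0;-1 0 0 0 0 0 0"

```text
time: 5.33
eef_pos: [0.5276, 0.2241, 0.1157]
tcp_rot: [[-0.353, 0.935, 0.001], [0.935, 0.353, 0.0], [0.0, 0.001, -1.0]]
wrist_force: [-1.3, -0.1, 1.3]
gripper_width: 0.185
```

```bash
python3 st.py [.5271,.2245,.116]
```

```text
5.33 [0.5276 0.2241 0.1157] off mm [ 0.5 -0.3 -0.3] z [ 5.e-04  3.e-04 -1.e+00] y [9.355e-01 3.534e-01 6.000e-04] F [-1.32 -0.14  1.27] 0.18512510152337552
turn deg [ 0.03 -0.    0.  ]
```

Emit:
send_rows:
  targets: "-1 0 0 0 0 0 0;-1 0 0 0 0 0 0;-1 0 0 0 0 0 0"

```text
time: 5.58
eef_pos: [0.53, 0.2248, 0.1183]
tcp_rot: [[-0.353, 0.935, 0.006], [0.935, 0.353, 0.002], [-0.0, 0.006, -1.0]]
wrist_force: [-1.6, 0.3, 3.0]
gripper_width: 0.02
```

```bash
python3 - <<'E'
from h import *
s,im,d,W=wr();i2,d2=grab_frame("side");i3,_=grab_frame("scene")
a=cv2.resize(im[:,:,::-1],(512,384));b=cv2.resize(i2[130:226,150:278,::-1],(400,300));c=cv2.resize(i3[130:226,250:378,::-1],(400,300))
cv2.imwrite("pics/e.png",np.hstack([cv2.resize(a,(400,300)),b]));print(s["gripper_width"],s["wrist_force"])
E
```

```text
0.019612285010752812 [-1.5686623   0.30872455  3.03684806]
```

View pics/e.png

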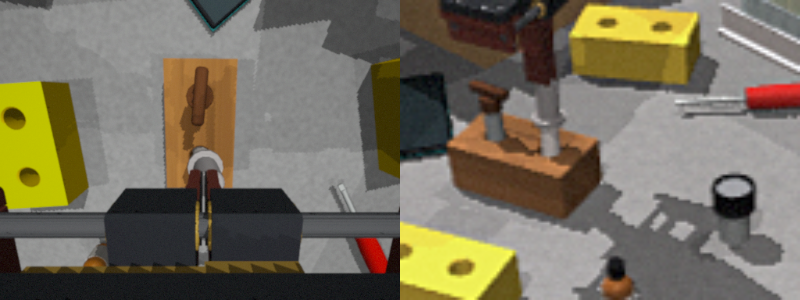

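```bash
python3 - <<'E'
from h import *
s,im,d,W=wr();i2,d2=grab_frame("side");W2=world("side",d2)
for cam,D,WW in(("wrist",d,W),("side",d2,W2)):
    if cam=="wrist":
        rs=silhouettes("wrist","rod")
    else: rs=silhouettes("side","rod")
    for r in rs[:1]:
        p=WW[r["region"]&(D>0)];print(cam,r["p"],r["extent"])
        for z in np.arange(.05,.14,.01):
            q=p[abs(p[:,2]-z)<.005]
            if len(q)>3: print(round(z,3),len(q),np.median(q,0).round(4))
a=cv2.resize(im[140:300,180:340,::-1],(400,400),interpolation=2);b=cv2.resize(i2[130:194,165:229,::-1],(400,400),interpolation=2)
cv2.imwrite("pics/f.png",np.hstack([a,b]))
E
```

```text
wrist 0.68 [240.4, 187.6, 291.8, 241.6]
0.05 58 [0.525  0.2309 0.0501]
0.08 50 [0.5283 0.2388 0.0837]
0.09 567 [0.5263 0.2341 0.0875]
0.1 134 [0.5273 0.2344 0.1001]
0.11 130 [0.5293 0.2354 0.1099]
0.12 135 [0.5324 0.2356 0.12  ]
0.13 122 [0.5409 0.2321 0.1264]
side 0.73 [192.5, 158.0, 203.6, 179.7]
0.05 7 [0.5231 0.2183 0.0521]
0.06 10 [0.5236 0.2166 0.0607]
0.07 12 [0.5254 0.2173 0.069 ]
0.08 14 [0.525  0.2176 0.0826]
0.09 32 [0.5247 0.2157 0.0879]
0.1 22 [0.5253 0.2173 0.0986]
0.11 16 [0.5256 0.2158 0.1118]
0.12 12 [0.528  0.2181 0.1183]
```

View pics/f.png

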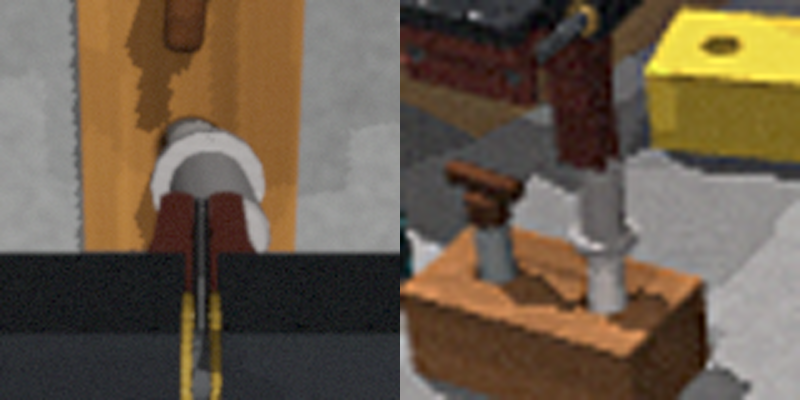

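```bash
python3 - <<'E'
from h import *
s,im,d,W=wr();i2,d2=grab_frame("side");W2=world("side",d2);print(s["eef_pos"],s["tcp_rot"][:,2],s["gripper_width"])
for (x,y) in((175,220),(220,220),(165,245),(240,245),(210,180),(258,230),(185,300)):
    u,v=180+x*.4,140+y*.4;u,v=int(u),int(v);print("wrist",x,y,im[v,u],W[v,u].round(4))
for (x,y) in((585,60),(585,100),(585,130),(575,155),(600,155),(600,185),(605,240)):
    u,v=int(165+(x-400)*.16),int(130+y*.16);print("side",x,y,i2[v,u],W2[v,u].round(4))
E
```

```text
[0.52970788 0.22470954 0.11814004] [ 0.00514462  0.00144874 -0.99998572] 0.004586760819242638
wrist 175 220 [72 40 32] [0.521  0.2338 0.1459]
wrist 220 220 [66 32 30] [0.5293 0.2373 0.1466]
wrist 165 245 [68 34 25] [0.5195 0.2337 0.1596]
wrist 240 245 [70 35 26] [0.5324 0.2382 0.1589]
wrist 210 180 [115 112 110] [0.5285 0.2353 0.1156]
wrist 258 230 [174 169 169] [0.5415 0.2311 0.1264]
wrist 185 300 [109  87  31] [0.5168 0.2537 0.2208]
side 585 60 [37 15  9] [0.5245 0.2126 0.1869]
side 585 100 [55 27 25] [0.5205 0.2109 0.1666]
side 585 130 [56 31 26] [0.5218 0.2154 0.151 ]
side 575 155 [47 23 17] [0.5196 0.2198 0.1367]
side 600 155 [51 28 25] [0.528  0.212  0.1364]
side 600 185 [104 101 101] [0.5296 0.2175 0.1162]
side 605 240 [97 97 92] [0.5256 0.2172 0.0868]
```

```bash
python3 - <<'E'
from h import *
f=np.load("w1.npz");W=f["W"];im=f["im"];E=np.array([0.51143613,0.18226608,0.27825377]);R=np.array([[-3.41381127e-01,9.39884674e-01,8.70204963e-03],[9.39924758e-01,3.41372468e-01,2.50767521e-03],[-6.13714655e-04,9.03534488e-03,-9.99958992e-01]])
def tips(im,W,E,R):
    m=(im[...,0]>1.5*im[...,1])&(im[...,0]<110)&(im[...,2]<60)
    T=(W-E)@R*1000; m&=(abs(T[...,0])<40)&(T[...,2]<60)&(abs(T[...,1])<70)
    q=T[m];print(len(q),q.min(0).round(1),q.max(0).round(1));q=q[q[:,2]>np.percentile(q[:,2],97)];print(np.median(q,0).round(1), q[:6].round(1))
tips(im,W,E,R)
s,im,d,W=wr();tips(im,W,s["eef_pos"],s["tcp_rot"])
E
```

```text
6531 [ -10.9  -66.8 -130.9] [34.2 63.9 -9.1]
[ 11.6 -43.2 -16.7] [[ 11.7 -50.6 -12.9]
 [ 11.8 -50.  -13.1]
 [ 11.6 -49.7 -12.4]
 [ 11.5 -49.1 -12.3]
 [ 11.9 -48.3 -13.3]
 [ 12.3 -47.4 -14.6]]
912 [   0.6  -46.5 -130.8] [39.9 46.8 14. ]
[ 11.9  -3.9 -11.9] [[39.8 -5.3 14. ]
 [39.9 -4.7 12.9]
 [39.9 -4.1 13.3]
 [39.8 -3.5 13.8]
 [39.9 -2.9 13.5]
 [39.9 -2.3 13.3]]
```

Both cameras' depth readings put the real fingertips about 9 mm behind the reported TCP, not 25 mm ahead of it. The fingers therefore closed just above the rod. I'll lift, reopen, measure again and go about 34 mm deeper.

Emit:
send_rows:
  targets: "-1 0 0 -12 0 0 0;1 0 0 -15 0 0 0;1 0 0 -15 0 0 0;1 0 0 -15 0 0 0;1 0 0 0 0 0 0;1 0 0 0 0 0 0;1 0 0 0 0 0 0;1 0 0 0 0 0 0;1 0 0 0 0 0 0;1 0 0 0 0 0 0;1 0 0 0 0 0 0;1 0 0 0 0 0 0"

```text
time: 7.08
eef_pos: [0.5255, 0.2234, 0.1715]
tcp_rot: [[-0.353, 0.935, -0.004], [0.935, 0.353, -0.001], [0.0, -0.004, -1.0]]
wrist_force: [-0.1, -0.4, 0.4]
gripper_width: 0.8
```

```bash
python3 - <<'E'
from h import *
s,im,d,W=wr();R=s["tcp_rot"];print(s["eef_pos"],R[:,2],s["gripper_width"],s["wrist_force"])
m=(W[...,2]>.122)&(W[...,2]<.131)&(np.hypot(W[...,0]-.527,W[...,1]-.225)<.03)&(im.min(-1)>90)
q=W[m];print(len(q),q.mean(0),np.percentile(q,2,axis=0),np.percentile(q,98,axis=0))
m=(W[...,2]>.082)&(W[...,2]<.089)&(np.hypot(W[...,0]-.527,W[...,1]-.225)<.03);q=W[m];print("collar",len(q),q.mean(0),np.percentile(q,2,axis=0),np.percentile(q,98,axis=0))
T=(W-s["eef_pos"])@R*1000
f=(im[...,0]>1.5*im[...,1])&(im[...,2]<60)&(T[...,2]<20)&(abs(T[...,1])<65);print("tipmax",np.percentile(T[f][:,2],[99,99.9,100]))
cv2.imwrite("pics/g.png",im[:,:,::-1])
E
python3 st.py [.527,.2245,.081]
```

```text
[0.52549788 0.22337826 0.17152052] [-0.00425635 -0.00127812 -0.99999012] 0.7999643850957315 [-0.13380871 -0.38313958  0.38688506]
652 [0.52532767 0.22361731 0.12696048] [0.51588857 0.21373063 0.12393242] [0.53503588 0.232906   0.12842712]
collar 380 [0.52397505 0.229451   0.08710925] [0.51110139 0.21368457 0.08335693] [0.5408281  0.23834541 0.08870417]
tipmax [-15.70235304 -12.86802427 -11.85369946]
7.13 [0.5255 0.2234 0.1715] off mm [ 0.5  2.3 90.5] z [-0.0044 -0.0013 -1.    ] y [ 0.9355  0.3533 -0.0045] F [0.32 0.58 0.27] 0.8451638861323341
turn deg [-0.26 -0.02  0.  ]
```

View pics/g.png

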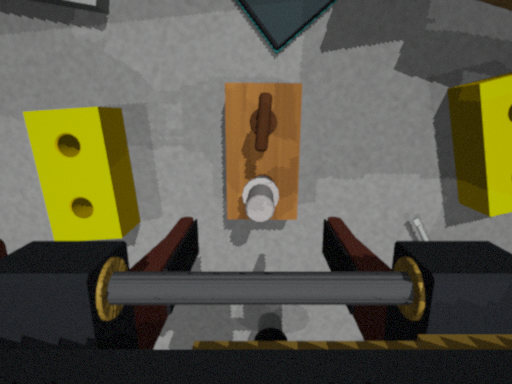

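The rod still stands at (260,205), centred between the open fingers. Descending slowly.

Emit:
send_rows:
  targets: "1 0 0.5 10 -0.2 0 0;1 0 0 10 0 0 0;1 0 0 10 0 0 0;1 0 0 10 0 0 0;1 0 0 10 0 0 0;1 0 0 10 0 0 0;1 0 0 5 0 0 0;1 0 0 0 0 0 0"

```text
time: 7.8
eef_pos: [0.5255, 0.2234, 0.1002]
tcp_rot: [[-0.353, 0.936, -0.002], [0.936, 0.353, -0.0], [0.0, -0.002, -1.0]]
wrist_force: [0.1, -1.4, -0.4]
gripper_width: 0.996
```

```bash
python3 st.py [.526,.224,.081]
```

```text
7.8 [0.5255 0.2234 0.1002] off mm [ 0.4  0.7 19.2] z [-2.2e-03 -4.0e-04 -1.0e+00] y [ 0.9355  0.3533 -0.0022] F [ 0.1  -1.42 -0.38] 0.9963358476842364
turn deg [-0.13 -0.02  0.  ]
```

Emit:
send_rows:
  targets: "1 0 0.7 6 -0.1 0 0;1 0 0 6 0 0 0;1 0 0 5 0 0 0;1 0 0 0 0 0 0;-1 0 0 0 0 0 0;-1 0 0 0 0 0 0;-1 0 0 0 0 0 0;-1 0 0 0 0 0 0;-1 0 0 0 0 0 0;-1 0 0 0 0 0 0;-1 0 0 0 0 0 0;-1 0 0 0 0 0 0"

```text
time: 8.8
eef_pos: [0.5278, 0.2242, 0.0829]
tcp_rot: [[-0.353, 0.935, 0.003], [0.935, 0.353, 0.001], [0.0, 0.003, -1.0]]
wrist_force: [-0.5, -0.6, -0.2]
gripper_width: 0.429
```

Emit:
send_rows:
  targets: "-1 0 0 0 0 0 0;-1 0 0 0 0 0 0;-1 0 0 0 0 0 0;-1 0 0 0 0 0 0;-1 0 0 0 0 0 0"

```text
time: 9.22
eef_pos: [0.528, 0.2242, 0.0831]
tcp_rot: [[-0.353, 0.935, 0.003], [0.936, 0.353, 0.001], [0.0, 0.003, -1.0]]
wrist_force: [-0.2, 0.3, 0.4]
gripper_width: 0.25
```

```bash
python3 st.py [.526,.224,.081]
```

```text
9.22 [0.528  0.2242 0.0831] off mm [ 0.5 -1.9  2.1] z [ 0.0031  0.0013 -1.    ] y [0.9355 0.3533 0.0033] F [-0.25  0.3   0.44] 0.2497374456791028
turn deg [ 0.19 -0.01  0.  ]
```

Gripped: opening 0.25, which is 22 mm. The return pose is TCP (0.528, 0.2242, 0.083) with the nose at z = 10 mm, so the nose is TCP z − 73 mm. Lifting.

Emit:
send_rows:
  targets: "-1 0 0 -10 0.2 0 0;-1 0 0 -12 0 0 0;-1 0 0 -12 0 0 0;-1 0 0 -15 0 0 0;-1 0 0 -20 0 0 0;-1 0 0 -20 0 0 0;-1 0 0 -20 0 0 0;-1 0 0 -20 0 0 0;-1 0 0 -10 0 0 0;-1 0 0 0 0 0 0"

```text
time: 10.05
eef_pos: [0.5261, 0.2236, 0.225]
tcp_rot: [[-0.353, 0.936, -0.006], [0.936, 0.353, -0.002], [0.001, -0.006, -1.0]]
wrist_force: [0.0, 0.2, -1.1]
gripper_width: 0.249
```

```bash
python3 st.py [.46,-.15,.225]; python3 - <<'E'
from h import *
s,im,d,W=wr()
f=np.load("scene.npz"),np.load("side.npz")
for g in f:
    W=g["W"];m=(abs(W[...,2]-.098)<.006)&(np.hypot(W[...,0]-.502,W[...,1]+.21)<.04);q=W[m];print("rim",len(q),q.mean(0).round(4),np.percentile(q,3,axis=0).round(4),np.percentile(q,97,axis=0).round(4))
    m=(abs(W[...,2]-.076)<.004)&(np.hypot(W[...,0]-.502,W[...,1]+.21)<.09)
    c=cv2.minAreaRect(W[m][:,:2].astype(np.float32)*1000);print("bridge",c)
E
```

```text
10.05 [0.5261 0.2236 0.225 ] off mm [-326.2 -193.8    1. ] z [-0.0062 -0.0016 -1.    ] y [ 0.9355  0.3532 -0.0064] F [ 0.    0.21 -1.11] 0.24913492262986384
turn deg [-0.36 -0.04  0.  ]
rim 70 [ 0.5033 -0.2103  0.096 ] [ 0.483  -0.2275  0.0921] [ 0.5216 -0.1927  0.0996]
bridge ((494.88165283203125, -207.771240234375), (129.63528442382812, 90.79724884033203), 76.04229736328125)
rim 134 [ 0.5005 -0.2103  0.096 ] [ 0.4808 -0.229   0.0922] [ 0.5185 -0.1924  0.0996]
bridge ((490.3664855957031, -207.32958984375), (132.06272888183594, 90.96299743652344), 76.5484848022461)
```

```bash
python3 - <<'E'
from h import *
for n in("scene","side"):
    g=np.load(n+".npz");W=g["W"];d=g["d"]
    m=(d>0)&(W[...,2]>.12)&(W[...,2]<.6)&(W[...,1]<-.1)&(W[...,0]>.1)&(W[...,0]<.9)
    q=W[m]; print(n,len(q),np.percentile(q,[1,50,99],axis=0).round(3)); 
    if len(q): print("closest",np.min(np.hypot(q[:,0]-.523,q[:,1]+.266)))
E
```

```text
scene 6183 [[ 0.17  -0.65   0.121]
 [ 0.313 -0.56   0.301]
 [ 0.587 -0.464  0.418]]
closest 0.3005985130008012
side 17426 [[ 0.144 -0.651  0.171]
 [ 0.25  -0.554  0.377]
 [ 0.38  -0.463  0.425]]
closest 0.3135600761214265
```

Emit:
send_rows:
  targets: "-1 -34 -9 0 -0.2 0 0;-1 -34 -9 0 0 0 0;-1 -34 -9 0 0 0 0;-1 -34 -9 0 0 0 0;-1 -34 -9 0 0 0 0;-1 -34 -9 0 0 0 0;-1 0 0 0 0 0 0"

```text
time: 10.68
eef_pos: [0.5434, 0.0081, 0.2134]
tcp_rot: [[-0.361, 0.933, -0.015], [0.933, 0.361, 0.0], [0.006, -0.014, -1.0]]
wrist_force: [-0.6, -0.3, -1.9]
gripper_width: 0.246
```

```bash
python3 st.py [.523,-.266,.225]
```

```text
10.68 [0.5434 0.0081 0.2134] off mm [-248.3 -118.1  -11.3] z [-1.550e-02  1.000e-04 -9.999e-01] y [ 0.9326  0.3607 -0.0144] F [-0.61 -0.3  -1.9 ] 0.24642410684103047
turn deg [-0.83 -0.32  0.  ]
```

Emit:
send_rows:
  targets: "-1 -31 -15 -2 -0.4 -0.3 0;-1 -31 -15 -2 -0.4 0 0;-1 -31 -15 -2 0 0 0;-1 -31 -15 -2 0 0 0;-1 -31 -15 -2 0 0 0;-1 -31 -15 -2 0 0 0;-1 -31 -15 -2 0 0 0;-1 -20 -8 0 0 0 0;-1 0 0 0 0 0 0;-1 0 0 0 0 0 0"

```text
time: 11.52
eef_pos: [0.5141, -0.2617, 0.2098]
tcp_rot: [[-0.358, 0.934, -0.021], [0.934, 0.358, 0.012], [0.019, -0.016, -1.0]]
wrist_force: [-0.6, 1.1, -0.9]
gripper_width: 0.25
```

```bash
cat > look.py <<'E'
from h import *
s,im,d,W=wr();R=s["tcp_rot"];E=s["eef_pos"]
cv2.imwrite("pics/h.png",im[:,:,::-1])
m=(abs(W[...,2]-.098)<.005)&(np.hypot(W[...,0]-.502,W[...,1]+.21)<.032)
q=W[m];print("rim",len(q),q.mean(0).round(4))
from scipy.optimize import least_squares
h=(q[:,:2]*1000).astype(np.float32);print("minenclosing",cv2.minEnclosingCircle(h))
m2=(abs(W[...,2]-.076)<.004)&(np.hypot(W[...,0]-.502,W[...,1]+.21)<.09)
if m2.sum()>50: print("bridge",cv2.minAreaRect((W[m2][:,:2]*1000).astype(np.float32)))
for r in find_in("wrist","bore_mouth")[:2]: print(r)
# plot mask of rim
o=im[:,:,::-1].copy();o[m]=(0,0,255);cv2.imwrite("pics/i.png",o)
E
python3 look.py;python3 st.py [.502,-.2105,.225]
```

```text
rim 1023 [ 0.5023 -0.2084  0.0976]
minenclosing ((502.2472229003906, -208.7428436279297), 20.00430679321289)
bridge ((492.4977722167969, -206.12762451171875), (130.15858459472656, 90.30748748779297), 76.20387268066406)
{'extent': [247.1, 109.6, 290.7, 154.6], 'p': 0.64}
11.62 [ 0.5142 -0.2604  0.21  ] off mm [ 51.3   6.3 -14.1] z [-0.0214  0.0118 -0.9997] y [ 0.9329  0.3598 -0.0157] F [ 0.08  0.66 -0.74] 0.24716411447591002
turn deg [-0.9  -1.07  0.  ]
```

View pics/h.png

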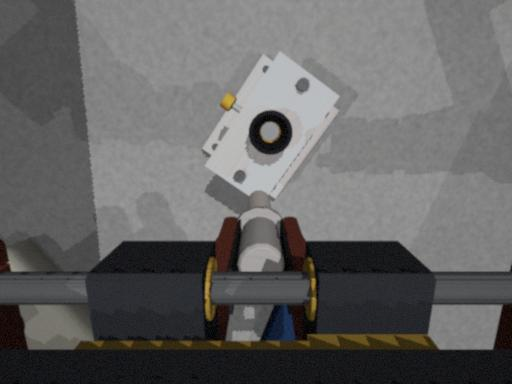

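The bore mouth is at (270,131), the rod's nose at (258,198), and the rod is held between the fingers. Now measuring the rod in tool coordinates.

```bash
cat > rod.py <<'E'
from h import *
s,im,d,W=wr();R=s["tcp_rot"];T=(W-s["eef_pos"])@R*1000
print(s["eef_pos"].round(4))
m=(abs(T[...,1])<22)&(T[...,0]<30)&(T[...,0]>-20)&(T[...,2]<90)&(T[...,2]>-45)&(im.max(-1).astype(int)-im.min(-1)<25)&(im.max(-1)>60)&(d>0)
for a,b in((-45,-36),(-36,-25),(-20,-8),(-8,-2),(4,15),(15,25),(25,35),(35,45),(45,55),(55,65),(65,72),(72,80)):
    q=T[m&(T[...,2]>a)&(T[...,2]<b)]
    if len(q)>10:
        y=q[:,1];print((a,b),len(q),"y",np.percentile(y,[2,98]).round(1),"mid",(np.percentile(y,[2,98]).mean()).round(1),"xmax",np.percentile(q[:,0],97).round(1))
E
python3 rod.py
```

```text
[ 0.5142 -0.2604  0.21  ]
(-45, -36) 1216 y [-9.6 10.3] mid 0.4 xmax 10.3
(-36, -25) 331 y [-9.6 19.8] mid 5.1 xmax 11.8
(-20, -8) 320 y [-16.7  19.4] mid 1.4 xmax 12.1
(-8, -2) 515 y [-10.7  11.2] mid 0.2 xmax 14.9
(25, 35) 66 y [-6.8  5.7] mid -0.5 xmax 8.3
(35, 45) 85 y [-8.4  7.7] mid -0.4 xmax 8.4
(45, 55) 75 y [-8.8  7.7] mid -0.6 xmax 8.4
(55, 65) 64 y [-9.3  7.3] mid -1.0 xmax 8.4
(65, 72) 24 y [-8.4  7. ] mid -0.7 xmax 8.4
```

Emit:
send_rows:
  targets: "-1 12 1.5 0 -0.9 -1 0;-1 12 1.5 0 0 0 0;-1 12 1.5 0 0 0 0;-1 12 1.5 0 0 0 0;-1 2 0 0 0 0 0;-1 0 0 0 0 0 0"

```text
time: 12.17
eef_pos: [0.5011, -0.2005, 0.2102]
tcp_rot: [[-0.368, 0.93, -0.001], [0.93, 0.368, 0.003], [0.004, -0.0, -1.0]]
wrist_force: [-0.2, 0.4, -0.4]
gripper_width: 0.247
```

```bash
python3 st.py [.502,-.209,.185];python3 look.py; python3 rod.py
```

```text
12.17 [ 0.5011 -0.2005  0.2102] off mm [-8.3 -2.3 25.2] z [-0.0014  0.0035 -1.    ] y [ 0.93    0.3675 -0.    ] F [-0.19  0.45 -0.37] 0.24724251515394963
turn deg [-0.   -0.22  0.  ]
rim 638 [ 0.4998 -0.2034  0.0976]
minenclosing ((502.28515625, -208.2489471435547), 20.014245986938477)
bridge ((492.76800537109375, -206.4641571044922), (130.52308654785156, 90.01860809326172), 76.22541809082031)
{'extent': [237.7, 169.9, 275.5, 212.5], 'p': 0.66}
[ 0.5015 -0.2015  0.2102]
(-45, -36) 1217 y [-9.6 10.3] mid 0.4 xmax 10.3
(-36, -25) 328 y [-13.8  19.8] mid 3.0 xmax 11.9
(-20, -8) 320 y [-17.7  19.6] mid 1.0 xmax 12.1
(-8, -2) 517 y [-10.8  11.3] mid 0.3 xmax 14.8
(25, 35) 65 y [-7.3  5.5] mid -0.9 xmax 8.3
(35, 45) 75 y [-8.4  7.3] mid -0.5 xmax 8.3
(45, 55) 80 y [-8.8  7.3] mid -0.8 xmax 8.3
(55, 65) 65 y [-9.3  7.2] mid -1.0 xmax 8.3
(65, 72) 16 y [-8.   5.9] mid -1.1 xmax 8.4
```

Emit:
send_rows:
  targets: "-1 -3 0 6 0 -0.2 0;-1 -3 0 6 0 0 0;-1 -1.5 0 6 0 0 0;-1 0 0 6 0 0 0;-1 0 0 4 0 0 0;-1 0 0 0 0 0 0;-1 0 0 0 0 0 0"

```text
time: 12.9
eef_pos: [0.5052, -0.2128, 0.1779]
tcp_rot: [[-0.363, 0.932, -0.0], [0.932, 0.363, -0.001], [-0.001, -0.001, -1.0]]
wrist_force: [0.0, 0.1, -1.4]
gripper_width: 0.246
```

```bash
python3 st.py [.5027,-.2084,.176]
```

```text
12.9 [ 0.5052 -0.2128  0.1779] off mm [ 5.  -0.7  1.9] z [-2.0e-04 -1.1e-03 -1.0e+00] y [ 9.317e-01  3.633e-01 -5.000e-04] F [ 0.    0.15 -1.43] 0.2463519517433939
turn deg [-0.03  0.05  0.  ]
```

Emit:
send_rows:
  targets: "-1 2.5 -0.4 0 0 0 0;-1 2.3 -0.3 0 0 0 0;-1 0 0 0 0 0 0;-1 0 0 0 0 0 0"

```text
time: 13.23
eef_pos: [0.5024, -0.2081, 0.178]
tcp_rot: [[-0.363, 0.932, -0.0], [0.932, 0.363, -0.001], [-0.001, -0.001, -1.0]]
wrist_force: [-0.3, -0.2, -0.4]
gripper_width: 0.246
```

```bash
python3 st.py [.5027,-.2084,.176]
```

```text
13.23 [ 0.5024 -0.2081  0.178 ] off mm [-0.4  0.1  2. ] z [-4.e-04 -8.e-04 -1.e+00] y [ 9.317e-01  3.632e-01 -7.000e-04] F [-0.27 -0.15 -0.42] 0.24579044387493704
turn deg [-0.04  0.04  0.  ]
```

Emit:
send_rows:
  targets: "-1 -0.4 0 3 0 0 0;-1 0 0 3 0 0 0;-1 0 0 3 0 0 0;-1 0 0 3 0 0 0;-1 0 0 2 0 0 0;-1 0 0 0 0 0 0"

```text
time: 13.73
eef_pos: [0.5031, -0.2085, 0.1633]
tcp_rot: [[-0.364, 0.932, 0.001], [0.932, 0.364, -0.002], [-0.002, 0.0, -1.0]]
wrist_force: [0.3, 0.8, -0.6]
gripper_width: 0.247
```

```bash
python3 st.py [.5026,-.2084,.163]
```

```text
13.73 [ 0.5031 -0.2085  0.1633] off mm [ 0.3 -0.4  0.3] z [ 0.0012 -0.0017 -1.    ] y [9.315e-01 3.636e-01 4.000e-04] F [ 0.26  0.81 -0.56] 0.24749595554350345
turn deg [0.03 0.12 0.  ]
```

Entering the throat gently.

Emit:
send_rows:
  targets: "-1 0.2 -0.4 2 0 0.1 0;-1 0 0 2 0 0 0;-1 0 0 2 0 0 0;-1 0 0 0 0 0 0"

```text
time: 14.07
eef_pos: [0.5025, -0.2085, 0.1564]
tcp_rot: [[-0.364, 0.932, 0.0], [0.932, 0.364, 0.0], [0.0, 0.0, -1.0]]
wrist_force: [1.4, -0.0, 0.2]
gripper_width: 0.245
```

```bash
python3 st.py [.5026,-.2084,.152]
```

```text
14.07 [ 0.5025 -0.2085  0.1564] off mm [0.1 0.1 4.4] z [ 0.e+00  3.e-04 -1.e+00] y [9.316e-01 3.635e-01 1.000e-04] F [ 1.37 -0.01  0.24] 0.24530129937313686
turn deg [ 0.01 -0.01  0.  ]
```

Emit:
send_rows:
  targets: "-1 0 0 2 0 0 0;-1 0 0 2 0 0 0;-1 0 0 2 0 0 0;-1 0 0 2 0 0 0;-1 0 0 2 0 0 0;-1 0 0 0 0 0 0"

```text
time: 14.57
eef_pos: [0.5026, -0.2086, 0.1454]
tcp_rot: [[-0.364, 0.932, 0.0], [0.932, 0.364, 0.0], [0.0, 0.0, -1.0]]
wrist_force: [0.2, -0.5, -0.0]
gripper_width: 0.246
```

```bash
python3 st.py [.5026,-.2084,.143]
```

```text
14.57 [ 0.5026 -0.2086  0.1454] off mm [0.2 0.  2.4] z [ 3.e-04  1.e-04 -1.e+00] y [9.316e-01 3.635e-01 3.000e-04] F [ 0.23 -0.54 -0.02] 0.24638271809966047
turn deg [ 0.02 -0.    0.  ]
```

Emit:
send_rows:
  targets: "-1 0 0 1 0 0 0;-1 0 0 1 0 0 0;-1 0 0 1 0 0 0;-1 0 0 1 0 0 0;-1 0 0 1 0 0 0;-1 0 0 1 0 0 0"

```text
time: 15.07
eef_pos: [0.5028, -0.2087, 0.139]
tcp_rot: [[-0.364, 0.932, 0.001], [0.932, 0.364, -0.0], [-0.0, 0.001, -1.0]]
wrist_force: [0.7, -0.3, -0.2]
gripper_width: 0.249
```

Emit:
send_rows:
  targets: "-1 0 0 1 0 0 0;-1 0 0 1 0 0 0;-1 0 0 1 0 0 0"

```text
time: 15.32
eef_pos: [0.5032, -0.209, 0.1366]
tcp_rot: [[-0.364, 0.932, 0.002], [0.932, 0.364, -0.001], [-0.001, 0.001, -1.0]]
wrist_force: [-2.3, 0.9, 7.3]
gripper_width: 0.25
```

Contact at nose ≈ 63.6 mm. Pressing on in small steps.

Emit:
send_rows:
  targets: "-1 0.2 -0.5 1 0.1 0 0;-1 0 0 1 0 0 0;-1 0 0 1 0 0 0"

```text
time: 15.57
eef_pos: [0.5033, -0.2091, 0.1357]
tcp_rot: [[-0.364, 0.932, 0.001], [0.932, 0.364, -0.002], [-0.002, 0.001, -1.0]]
wrist_force: [-2.3, 0.8, 5.9]
gripper_width: 0.252
```

Emit:
send_rows:
  targets: "-1 0 0 1 0 0 0;-1 0 0 1 0 0 0;-1 0 0 1 0 0 0"

```text
time: 15.82
eef_pos: [0.5033, -0.2091, 0.1348]
tcp_rot: [[-0.364, 0.932, 0.002], [0.932, 0.364, -0.002], [-0.003, 0.001, -1.0]]
wrist_force: [-1.3, 0.7, 5.8]
gripper_width: 0.248
```

```bash
python3 st.py [.5026,-.2085,.13]
```

```text
15.82 [ 0.5033 -0.2091  0.1348] off mm [ 0.8 -0.4  4.8] z [ 0.0019 -0.0023 -1.    ] y [9.315e-01 3.637e-01 9.000e-04] F [-1.29  0.71  5.79] 0.24770289448812713
turn deg [0.05 0.16 0.  ]
```

Emit:
send_rows:
  targets: "-1 0.5 -0.3 1.4 0 0.2 0;-1 0 0 1.4 0 0 0;-1 0 0 1.4 0 0 0;-1 0 0 1.4 0 0 0"

```text
time: 16.15
eef_pos: [0.5032, -0.2092, 0.1325]
tcp_rot: [[-0.364, 0.931, 0.002], [0.931, 0.364, -0.001], [-0.001, 0.002, -1.0]]
wrist_force: [-2.2, 0.3, 6.5]
gripper_width: 0.246
```

Emit:
send_rows:
  targets: "-1 0 0 1.4 0 0 0;-1 0 0 1.4 0 0 0;-1 0 0 1.4 0 0 0;-1 0 0 1.4 0 0 0"

```text
time: 16.48
eef_pos: [0.5032, -0.2092, 0.13]
tcp_rot: [[-0.364, 0.931, 0.003], [0.931, 0.364, -0.001], [-0.002, 0.002, -1.0]]
wrist_force: [-1.8, 1.6, 7.2]
gripper_width: 0.246
```

```bash
python3 st.py [.5026,-.2085,.13]
```

```text
16.48 [ 0.5032 -0.2092  0.13  ] off mm [ 0.9 -0.3 -0. ] z [ 0.0031 -0.0012 -1.    ] y [0.9313 0.3641 0.0024] F [-1.75  1.58  7.24] 0.24636542466751465
turn deg [0.14 0.13 0.  ]
```

Emit:
send_rows:
  targets: "-1 0.5 -0.3 1.4 0.1 0.1 0;-1 0 0 1.4 0 0 0;-1 0 0 1.4 0 0 0"

```text
time: 16.73
eef_pos: [0.5033, -0.2091, 0.1283]
tcp_rot: [[-0.364, 0.931, 0.002], [0.931, 0.364, -0.001], [-0.002, 0.002, -1.0]]
wrist_force: [-2.2, 0.5, 7.8]
gripper_width: 0.247
```

Emit:
send_rows:
  targets: "-1 0 0 1.4 0 0 0;-1 0 0 1.4 0 0 0;-1 0 0 1.4 0 0 0"

```text
time: 16.98
eef_pos: [0.5032, -0.2091, 0.1264]
tcp_rot: [[-0.364, 0.931, 0.003], [0.931, 0.364, -0.002], [-0.003, 0.002, -1.0]]
wrist_force: [-2.3, 2.0, 7.6]
gripper_width: 0.247
```

Emit:
send_rows:
  targets: "-1 0.4 -0.3 1.4 0.1 0.1 0;-1 0 0 1.4 0 0 0;-1 0 0 1.4 0 0 0"

```text
time: 17.23
eef_pos: [0.5033, -0.2091, 0.1246]
tcp_rot: [[-0.364, 0.931, 0.002], [0.931, 0.364, -0.002], [-0.002, 0.001, -1.0]]
wrist_force: [-2.7, 1.1, 8.0]
gripper_width: 0.243
```

Emit:
send_rows:
  targets: "-1 0 0 1.4 0 0.1 0;-1 0 0 1.4 0 0 0;-1 0 0 1.4 0 0 0"

```text
time: 17.48
eef_pos: [0.5034, -0.2093, 0.124]
tcp_rot: [[-0.365, 0.931, 0.003], [0.931, 0.365, -0.001], [-0.002, 0.002, -1.0]]
wrist_force: [-3.9, 1.9, 14.0]
gripper_width: 0.249
```

Emit:
send_rows:
  targets: "-1 0 0 1.4 0 0 0;-1 0 0 1.4 0 0 0;-1 0 0 1.4 0 0 0"

```text
time: 17.73
eef_pos: [0.5034, -0.2093, 0.124]
tcp_rot: [[-0.365, 0.931, 0.003], [0.931, 0.365, -0.002], [-0.003, 0.002, -1.0]]
wrist_force: [-3.7, 1.1, 12.3]
gripper_width: 0.248
```

Emit:
send_rows:
  targets: "-1 0.4 -0.3 1.4 0.1 0.1 0;-1 0 0 1.4 0 0 0;-1 0 0 1.4 0 0 0"

```text
time: 17.98
eef_pos: [0.5034, -0.2093, 0.124]
tcp_rot: [[-0.365, 0.931, 0.003], [0.931, 0.365, -0.002], [-0.003, 0.002, -1.0]]
wrist_force: [-3.3, 1.7, 13.1]
gripper_width: 0.249
```

Travel stopped at TCP z = 0.124 and the force rose from about 8 to 13 N, so the cell is on the sprung pad with its underside about 31 mm above the table. Withdrawing.

Emit:
send_rows:
  targets: "-1 0 0 -1 0 0 0;-1 0.5 -0.4 -3 0.1 0.1 0;-1 0 0 -5 0 0 0;-1 0 0 -7 0 0 0;-1 0 0 -7 0 0 0;-1 0 0 -7 0 0 0;-1 0 0 -7 0 0 0;-1 0 0 -7 0 0 0;-1 0 0 -7 0 0 0;-1 0 0 -10 0 0 0;-1 0 0 -10 0 0 0;-1 0 0 -10 0 0 0"

```text
time: 18.98
eef_pos: [0.502, -0.2084, 0.2122]
tcp_rot: [[-0.365, 0.931, -0.001], [0.931, 0.365, -0.0], [0.0, -0.001, -1.0]]
wrist_force: [0.7, 0.5, -0.2]
gripper_width: 0.249
```

```bash
python3 st.py [.528,.2242,.22]
```

```text
18.98 [ 0.502  -0.2084  0.2122] off mm [393.2 182.2  -8. ] z [-9.e-04 -3.e-04 -1.e+00] y [ 9.309e-01  3.652e-01 -9.000e-04] F [ 0.71  0.49 -0.2 ] 0.24868208774297407
turn deg [-0.05 -0.    0.  ]
```

Emit:
send_rows:
  targets: "-1 25 11 -1 0 0 0;-1 25 11 -1 0 0 0;-1 25 11 -1 0 0 0;-1 25 11 -1 0 0 0;-1 25 11 -1 0 0 0;-1 25 11 -1 0 0 0;-1 25 11 -1 0 0 0;-1 25 11 -1 0 0 0;-1 25 11 -1 0 0 0;-1 25 11 -1 0 0 0;-1 25 11 -1 0 0 0;-1 25 11 0 0 0 0"

```text
time: 19.98
eef_pos: [0.5211, 0.1257, 0.2364]
tcp_rot: [[-0.356, 0.934, 0.014], [0.934, 0.356, -0.007], [-0.012, 0.011, -1.0]]
wrist_force: [0.2, -0.4, -1.2]
gripper_width: 0.247
```

```bash
python3 st.py [.528,.2242,.2]
```

```text
19.98 [0.5211 0.1257 0.2364] off mm [90.  41.2 35.7] z [ 0.0145 -0.0075 -0.9999] y [0.9343 0.3563 0.0109] F [ 0.15 -0.39 -1.22] 0.24652749307226562
turn deg [0.62 0.7  0.  ]
```

Emit:
send_rows:
  targets: "-1 15 7 0 0.6 0.7 0;-1 15 7 5 0 0 0;-1 15 7 5 0 0 0;-1 15 7 5 0 0 0;-1 10 4 5 0 0 0;-1 4 2 0 0 0 0;-1 0 0 0 0 0 0;-1 0 0 0 0 0 0"

```text
time: 20.65
eef_pos: [0.5269, 0.2174, 0.2219]
tcp_rot: [[-0.363, 0.932, 0.005], [0.932, 0.363, 0.003], [0.001, 0.006, -1.0]]
wrist_force: [-0.3, 0.0, -0.7]
gripper_width: 0.245
```

```bash
python3 st.py [.528,.2242,.14]
```

```text
20.65 [0.5269 0.2174 0.2219] off mm [ 5.9  3.1 81.9] z [ 0.0048  0.0028 -1.    ] y [0.9317 0.3632 0.0055] F [-0.34  0.01 -0.68] 0.24509822364802636
turn deg [ 0.32 -0.05  0.  ]
```

Emit:
send_rows:
  targets: "-1 2.5 1.5 5 0.3 0 0;-1 2.5 1.5 8 0 0 0;-1 0 0 10 0 0 0;-1 0 0 10 0 0 0;-1 0 0 10 0 0 0;-1 0 0 10 0 0 0;-1 0 0 10 0 0 0;-1 0 0 7 0 0 0;-1 0 0 0 0 0 0;-1 0 0 0 0 0 0"

```text
time: 21.48
eef_pos: [0.527, 0.2194, 0.1432]
tcp_rot: [[-0.359, 0.933, -0.004], [0.933, 0.359, -0.002], [-0.0, -0.004, -1.0]]
wrist_force: [1.1, -0.4, -1.1]
gripper_width: 0.243
```

```bash
python3 st.py [.528,.2242,.13]
```

```text
21.48 [0.527  0.2194 0.1432] off mm [ 4.1  2.7 13.2] z [-0.0037 -0.0016 -1.    ] y [ 0.9332  0.3594 -0.004 ] F [ 1.06 -0.43 -1.06] 0.24346315320618664
turn deg [-0.23  0.01  0.  ]
```

Emit:
send_rows:
  targets: "-1 2 1.3 0 -0.2 0 0;-1 2 1.3 0 0 0 0;-1 0 0 0 0 0 0;-1 0 0 0 0 0 0"

```text
time: 21.82
eef_pos: [0.529, 0.2249, 0.1442]
tcp_rot: [[-0.359, 0.933, 0.002], [0.933, 0.359, 0.0], [-0.0, 0.002, -1.0]]
wrist_force: [0.3, 0.1, -1.0]
gripper_width: 0.249
```

```bash
python3 st.py [.528,.2242,.13]; python3 - <<'E'
from h import *
s,im,d,W=wr();o=im[150:310,176:336,::-1];cv2.imwrite("pics/j.png",cv2.resize(o,(480,480),interpolation=2))
E
python3 rod.py
```

```text
21.82 [0.529  0.2249 0.1442] off mm [-0.3 -1.2 14.2] z [ 1.7e-03  4.0e-04 -1.0e+00] y [0.9332 0.3594 0.0017] F [ 0.31  0.08 -1.04] 0.24930496914830155
turn deg [0.1  0.01 0.  ]
[0.5291 0.225  0.1443]
(-45, -36) 1231 y [-9.5 10.4] mid 0.4 xmax 10.3
(-36, -25) 324 y [-9.5 19.8] mid 5.1 xmax 11.7
(-20, -8) 296 y [-10.6  19.6] mid 4.5 xmax 10.8
(-8, -2) 509 y [-10.8  11.2] mid 0.2 xmax 14.9
(25, 35) 66 y [-6.8  5.8] mid -0.5 xmax 8.3
(35, 45) 76 y [-8.4  6.6] mid -0.9 xmax 8.3
(45, 55) 72 y [-8.8  6.3] mid -1.3 xmax 8.3
(55, 65) 63 y [-9.2  6.3] mid -1.5 xmax 8.3
(65, 72) 18 y [-8.4  6.4] mid -1.0 xmax 8.4
```

View pics/j.png

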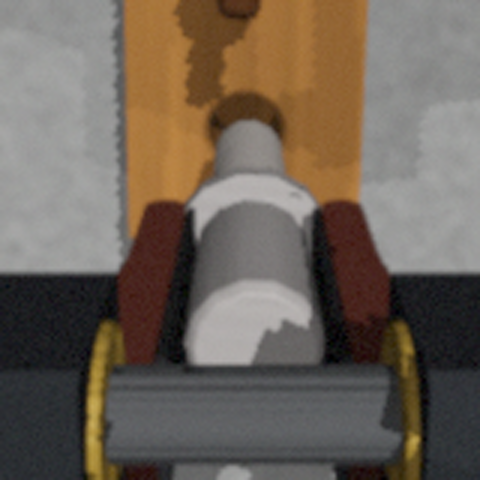

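The crop shows the hole at about (245,115) directly behind and below the nose at (249,135), so they line up. Descending.

Emit:
send_rows:
  targets: "-1 0 -1 3 0.1 0 0;-1 0 0 4 0 0 0;-1 0 0 4 0 0 0;-1 0 0 4 0 0 0;-1 0 0 0 0 0 0"

```text
time: 22.33
eef_pos: [0.5283, 0.2245, 0.1285]
tcp_rot: [[-0.359, 0.933, 0.001], [0.933, 0.359, 0.0], [-0.0, 0.001, -1.0]]
wrist_force: [0.0, 0.0, -1.2]
gripper_width: 0.245
```

```bash
python3 st.py [.528,.2242,.083]
```

```text
22.33 [0.5283 0.2245 0.1285] off mm [-0.1 -0.5 45.5] z [ 1.5e-03  1.0e-04 -1.0e+00] y [0.9332 0.3594 0.0014] F [ 0.01  0.03 -1.18] 0.24538292773232873
turn deg [0.08 0.02 0.  ]
```

Emit:
send_rows:
  targets: "-1 0 -0.4 3 0.1 0 0;-1 0 0 3 0 0 0;-1 0 0 3 0 0 0;-1 0 0 3 0 0 0;-1 0 0 3 0 0 0;-1 0 0 3 0 0 0"

```text
time: 22.83
eef_pos: [0.528, 0.2243, 0.1085]
tcp_rot: [[-0.359, 0.933, -0.001], [0.933, 0.359, -0.001], [-0.0, -0.001, -1.0]]
wrist_force: [0.5, -0.3, -0.5]
gripper_width: 0.249
```

```bash
python3 st.py [.528,.2242,.083]
```

```text
22.83 [0.528  0.2243 0.1085] off mm [-0.  -0.  25.5] z [-5.e-04 -7.e-04 -1.e+00] y [ 9.332e-01  3.593e-01 -7.000e-04] F [ 0.5  -0.27 -0.47] 0.2487118694143021
turn deg [-0.04  0.02  0.  ]
```

In the hole (nose ≈ 35 mm above the table). Going down to the floor.

Emit:
send_rows:
  targets: "-1 0 0 3 0 0 0;-1 0 0 3 0 0 0;-1 0 0 3 0 0 0;-1 0 0 3 0 0 0;-1 0 0 3 0 0 0;-1 0 0 3 0 0 0;-1 0 0 2 0 0 0;-1 0 0 0 0 0 0"

```text
time: 23.5
eef_pos: [0.5276, 0.2241, 0.0855]
tcp_rot: [[-0.359, 0.933, -0.002], [0.933, 0.359, -0.001], [-0.0, -0.002, -1.0]]
wrist_force: [0.4, -0.3, -1.2]
gripper_width: 0.251
```

```bash
python3 st.py [.528,.2242,.0835]
```

```text
23.5 [0.5276 0.2241 0.0855] off mm [-0.1  0.4  2. ] z [-0.0016 -0.001  -1.    ] y [ 0.9332  0.3592 -0.0018] F [ 0.4  -0.33 -1.18] 0.25115929955629146
turn deg [-0.1   0.02  0.  ]
```

Emit:
send_rows:
  targets: "-1 0 0.3 1 -0.1 0 0;-1 0 0 0.8 0 0 0;-1 0 0 0 0 0 0;1 0 0 0 0 0 0;1 0 0 0 0 0 0;1 0 0 0 0 0 0;1 0 0 0 0 0 0;1 0 0 0 0 0 0;1 0 0 0 0 0 0;1 0 0 0 0 0 0;1 0 0 0 0 0 0;1 0 0 0 0 0 0"

```text
time: 24.5
eef_pos: [0.5291, 0.2246, 0.0847]
tcp_rot: [[-0.359, 0.933, 0.003], [0.933, 0.359, 0.0], [-0.001, 0.003, -1.0]]
wrist_force: [0.4, 0.1, 1.0]
gripper_width: 0.887
```

Emit:
send_rows:
  targets: "1 0 0 0 0 0 0;1 0 0 0 0 0 0;1 0 0 0 0 0 0;1 0 0 0 0 0 0"

```text
time: 24.83
eef_pos: [0.5291, 0.2246, 0.0847]
tcp_rot: [[-0.359, 0.933, 0.003], [0.933, 0.359, 0.001], [-0.001, 0.003, -1.0]]
wrist_force: [0.8, 0.4, -1.0]
gripper_width: 0.997
```

```bash
python3 st.py [.528,.2242,.16]
```

```text
24.83 [0.5291 0.2246 0.0847] off mm [ -0.   -0.9 -75.3] z [ 2.7e-03  5.0e-04 -1.0e+00] y [0.9333 0.3592 0.0027] F [ 0.75  0.42 -1.02] 0.9972895927421317
turn deg [0.16 0.03 0.  ]
```

Emit:
send_rows:
  targets: "1 0 0 -8 0.2 0 0;1 0 0 -10 0 0 0;1 0 0 -10 0 0 0;1 0 0 -12 0 0 0;1 0 0 -12 0 0 0;1 0 0 -12 0 0 0;1 0 0 -12 0 0 0;1 0 0 -12 0 0 0;1 0 0 0 0 0 0;1 0 0 0 0 0 0"

```text
time: 25.67
eef_pos: [0.5307, 0.2252, 0.1858]
tcp_rot: [[-0.359, 0.933, 0.005], [0.933, 0.359, 0.001], [-0.001, 0.005, -1.0]]
wrist_force: [-0.4, -0.3, 0.5]
gripper_width: 1.004
```

```bash
python3 - <<'E'
from h import *
s,im,d,W=wr();print(s["time"],s["eef_pos"])
m=(W[...,2]>.118)&(W[...,2]<.14)&(np.hypot(W[...,0]-.527,W[...,1]-.225)<.03)&(im.min(-1)>90)
q=W[m];print("rod top",len(q),q.mean(0).round(4))
m=(W[...,2]>.101)&(W[...,2]<.109)&(np.hypot(W[...,0]-.506,W[...,1]-.281)<.03);print("spanner",W[m].mean(0).round(4))
i2,d2=grab_frame("side");W2=world("side",d2)
# under the stand
b=cv2.resize(i2[215:305,255:345,::-1],(400,400),interpolation=2);a=cv2.resize(i2[130:210,150:230,::-1],(400,400),interpolation=2)
cv2.imwrite("pics/k.png",np.hstack([a,b]))
E
```

```text
25.6667 [0.53065006 0.22518392 0.18583348]
rod top 605 [0.5273 0.2246 0.1266]
spanner [0.5058 0.2822 0.1067]
```

View pics/k.png

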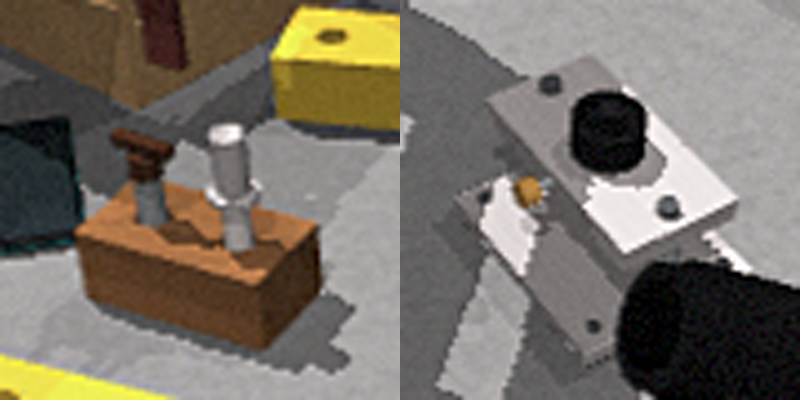

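The rod is back upright in its hole: its top is at 126.6 mm as at the start, and the spanner hasn't moved. Handing in.

```bash
python3 -c "
from bench import *
print(hand_in())"
```

```text
the job is handed in; nothing more can be done
None
```

I pressed the lens cell down onto the catch pad with the ejector rod, stood the rod back in its hole, let go, and handed in at about 26 s. `hand_in` reports no verdict.

- **First grasp missed:** the fingers closed just above the rod, because the real fingertips sit about 9 mm behind the reported TCP, not 25 mm ahead of it as the description says. I lifted, reopened and gripped about 35 mm lower. The rod stayed upright in its hole.
- **Pressing:** I met the cell with the nose at about 64 mm and slid it down at roughly 8 N. The force then jumped to 12–14 N and travel stopped, which I took as the pad. The highest vertical wrist force I read was 14.0 N; adding the rod's weight of about 0.9 N makes 15 N on the cell, under the 18 N limit. I only read the force at the end of each move, so short peaks in between are not excluded. The cell's underside works out at about 31 mm above the table.
- **Last checks:** the top of the rod is at 126.6 mm, the same as at the start, and it stands within about 1 mm of where it was. The spanner is in place to within about 1 mm, and the gripper was open and clear above the rod.
- **Not confirmed by sight:** no camera view showed the cell under the bridge, so its resting on the pad is inferred from the force jump and the stop. I did not re-measure the other bystanders, but no move came close to them.

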